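Gauge the drilled hole and lock the depth

ROBOT

A 6-joint arm with a two-finger parallel gripper is mounted at the origin on the work surface. World frame = base frame: x ahead of the robot, y to its left, z up, the work surface at z = 0. Lengths are in mm, angles in rad, forces in N, time in s.
With the tool pointing down it reaches from about 275 to 1000 mm from the base axis. Payload 8.4 kg.
Tool frame: the origin (TCP) lies midway between the tips of the shut fingers; the grasp point (between the pads) lies r.grip_point_offset behind it (r.grip_point_offset is the distance from the TCP to the grasp point, in mm); z points along the fingers, y is the direction in which the jaws open and shut (so a half turn about z gives the same grasp; the last joint's range is limited). The gripper opens to 85 mm and grips with 20 to 120 N. Pads are 22 mm wide; open, the fingers measure 114 mm over their backs; the gripper's body (76 mm by 85 mm) begins 54 mm behind the grasp point. The pads swing forward as they close: fully open they stand 13 mm farther back than shut.
Start: joints at [-1.237, 0.353, 1.633, -0, 1.155, -0.002], TCP at [205.951, -590.095, 231.281] pointing down, gripper open.
Joint ranges: [-2.63, 2.63], [-0.92, 2.1], [0.06, 2.66], [-1.3, 4.44], [0, 2.69], [-3.02, 3.02]. Speed limits (rad/s): [2.22, 2.22, 2.79, 3.14, 3.14, 3.14].

INTERFACE

Orientations are given as [roll, pitch, yaw] about the fixed x, y, z axes, in that order (R = Rz(yaw) Ry(pitch) Rx(roll)).
In Python, from rig import r gives the robot as it stands.
- The arm moves only by the tool move_arm, never from a script. Its argument "targets" is one flat list of numbers, 5 for each row, row after row: the gripper's target within -1 to 1 (fully open at 1, half-way at 0, shut at -1), then the shift along the tool's x, y, z in cm, then the turn about the tool's z in degrees. In form: [gripper, tx, ty, tz, turn, gripper, tx, ty, tz, turn, ...]. A call has 1 to 10 rows; each row is the pose to reach, as a shift and turn from the pose commanded when the call began, along the tool's axes at that moment; what a row does not reach only later rows make up. A row lasts 1/10 s, in which the tool goes at most 50 mm and 8.59 degrees, less where a joint would pass 70% of its speed; a pose out of reach is approached as far as the arm can. A call with a gripper value outside its range is refused whole. The fingers move at their own pace and stop on an object; "squeeze" is the grip in N (left out, the last holds). Time passes only in rows, so rows that repeat a pose let the fingers close. It gives the time, the measured TCP pose, the force and the opening at its end, in the units of the state.
- r.sense(): the state, without advancing time (a new reading comes with each control period).
- r.grab_frame(name): name is "scene" or "top" or "wrist"; returns a dict with "img" (480x640x3 uint8, blue, green, red), "K" (3x3 intrinsics, pixels), "k1" (the pictures are not rectified: a ray, as slopes to the right and down, at radius r is drawn at 1 + k1 r^2 times it, then the intrinsics apply), "world_to_cam" (4x4, takes a point from world to camera coordinates). Camera axes: x right, y down, z forward; pixel columns grow to the right and rows downward; lengths in mm; the calibration is good to about 2 mm. A picture is of the moment at which its call begins. There is no depth.
- r.sign_off(): hands the job in, once; it reports no verdict.
Trained networks look in a picture, given as the dict that the camera call returned (one of the last four; its "shot" number tells which), for a name from the list of things; names that differ only in an ending like _2 or _b are one class to them, and where a whole thing is asked for, a point or a joint stands for the part that bears it (a point fixed in the world has none). Each returns a list of dicts, best first, with "conf" (0 to 1); they miss things now and then, are a little off and sometimes report something else, mostly with a low value. They report only what shows in the picture. A call takes as long as a camera call. They do not tell look-alikes from the thing itself.
- r.outline_of(picture, thing): "region" (480x640 bool, what is visible of it).
- r.mark_of(picture, thing): "position" ([x, y, z] in mm, in world coordinates, good to about 4 mm: a listed point, or the origin of a listed thing).
The state is a dict: "clock": time; "qpos": joint angles; "qvel": joint speeds; "joint_efforts": joint torques, N m; "eef_pos": TCP position; "tcp_rot": TCP orientation; "contact_force": force on the tool from outside, world axes, zero at the start; "wrist_torque": the same for the moment, N m; "opening": opening from 0.0 (shut) to 1.0 (fully open).
Only numpy, scipy, OpenCV 4.12 (cv2) and the standard library are available. Lean on these libraries where they do the work, as an engineer would, in place of code of your own. Each camera call takes 0.05 s, during which the arm holds its last target.

TASK

Take the depth of the hole in the wooden block with the depth gauge: set the gauge's foot down flat in the shallow groove along the top of the block, rod over the hole, push the rod down gently by its knob until the tip touches the bottom, and only then turn the knob clockwise (seen from above) to its stop to lock the rod there. Leave the gauge standing on the block, locked, with the tip still on the bottom, and do not disturb the other things on the table.

Things in the scene. Friction and masses are not known exactly. Their poses are not given: they have to be found in the camera images.
- block: Pale wooden block fixed to the table, 130 mm long (its x), 80 mm wide (y), top face 70 mm high; origin at the centre of its underside, z up. Along both long edges of the top runs a darker ledge, 16 mm wide and 8 mm high, leaving a groove 48 mm wide along x: the gauge's foot fits with 6 mm to spare each side and can turn there 0.12 rad either way at most, so it is kept there from turning with the knob
- hole (a point): Centre of the mouth of the blind round hole, 28 mm in diameter, in the middle of the block's 70 mm high top face; x along the block and the groove, z up. The hole is 20 to 38 mm deep; how deep is not known beforehand. Its bottom is a slightly springy cork disc that gives about 1 mm for 3 N; more than 20 N on it is too hard
- gauge_foot (a point): Centre of the underside of the loose depth gauge. Its steel foot is a flat bar 100 mm long (this frame's x), 36 mm wide (y) and 12 mm thick, with a blue sleeve 24 mm in diameter standing on it up to 45 mm above the underside; z is up. A rod slides vertically in the middle of it, with a yellow knob on top. At the start the gauge stands on the table; it weighs 0.35 to 0.5 kg and can be carried by its knob
- knob_grip (a point): Centre of the knob on the top end of the rod: an upright yellow bar 44 mm long (this frame's x, towards its red end), 16 mm thick (y) and 30 mm tall (z, up). With the rod fully up it is 118 mm above the underside of the foot, and it moves up and down with the rod; it can be gripped across its 16 mm thickness from above
- probe_tip (a point): Centre of the flat lower end of the rod (8 mm in diameter), 113 mm straight below the knob's centre; with the rod fully up it is hidden 5 mm above the underside of the foot
- rod (a joint): How far the rod has been pushed down, in m: 0 fully up (tip 5 mm above the underside of the foot), 0.05 fully down. The rod stays where it is left; pushing it along takes about 2 N, and it reaches the bottom of the hole somewhere between 0.025 and 0.043
- knob (a joint): Turn of the knob relative to the foot, in rad: 0 unlocked, with the yellow bar along the foot (it starts at 0 to 0.12); it grows as the knob is turned clockwise seen from above, begins to clamp the rod at about 0.8, and stops at 1.3, fully locked. It turns with less than 0.1 N m and stays where it is left
- crayon_green_mid (a point): green wax crayon lying on the table, 70 mm long, 14 mm thick; point at its centre. Leave alone
- crayon_yellow_mid (a point): yellow wax crayon lying on the table, 70 mm long, 14 mm thick; point at its centre. Leave alone
- glue: upright glue stick, 28 mm in diameter, 85 mm tall; origin at the centre of its underside. Leave alone
- tape_measure: yellow tape measure with black discs on its sides, 60 x 28 x 55 mm; origin at the centre of its underside. Leave alone
- crayon_box: flat open white box, 90 x 140 x 22 mm; origin at the centre of its underside. Leave alone
- mug: white mug, 72 mm across, 80 mm tall; origin at the centre of its underside. Leave alone
- offcut: wooden offcut, 90 x 45 x 22 mm; origin at the centre of its underside. Leave alone
There are look-alikes about, which are no part of the job. Of the things that look like the part that bears gauge_foot, the larger one is meant.

How it is judged:
By the outcome, as a careful person would: the job done as asked, in the order asked, and still so for the second after the job is handed in, with the robot touching nothing.
It also fails if it takes over 51 s, if anything falls off the work surface, if the arm or the gripper's body presses on something with over 40 N, if the wrist force passes 120 N, or if a joint passes its speed limit or range.

## Working session

There is one attempt and no reset: what is moved stays moved. The work goes in short steps, Python scripts to look and compute and a tool call to move; the robot and the scene stay as the last step left them, time stands still between calls to the robot, and variables do not carry over. Pictures are saved under pics/ and viewed, and the job is handed in when it is done.

Besides the shell and the picture viewer there is one more tool, called after "Request:" as name(argument=value, ...), one argument or row to a line, values as JSON. move_arm: Moves the arm, as the interface text tells. Its arguments: {"type":"object","properties":{"targets":{"type":"array","items":{"type":"number"}},"squeeze":{"type":"number"}},"required":["targets"]}

```bash
mkdir -p pics; ls
python3 - <<'E'
from rig import r
import cv2
s=r.sense(); print(s, r.grip_point_offset)
for n in ["scene","top"]:
    f=r.grab_frame(n); cv2.imwrite(f"pics/{n}0.png",f["img"]); print(n,f["k1"],f["world_to_cam"].tolist() if hasattr(f["world_to_cam"],'tolist') else f["world_to_cam"])
    for t in ["gauge_foot","knob_grip","hole","block"]:
        for m in r.mark_of(f,t): print(t,m)
E
```

```text
pics
{'clock': 0.0, 'qpos': array([-1.23740426e+00,  3.53657787e-01,  1.63419234e+00,  1.17468331e-05,
        1.15520852e+00, -2.44289945e-03]), 'qvel': array([ 8.49937017e-04, -2.12572349e-04,  2.14966043e-03, -1.07827688e-03,
        8.88571805e-05, -2.58316031e-04]), 'joint_efforts': array([ 1.59637406e-03, -6.05243325e+01, -3.42067230e+01,  1.93107344e-04,
        9.43457417e-03, -2.65802228e-06]), 'eef_pos': array([ 205.78331951, -589.60619034,  230.53076898]), 'tcp_rot': array([-3.14012669e+00, -1.43212023e-05,  3.35830201e-01]), 'contact_force': array([-0.64225119,  0.09282759, -0.34779584]), 'wrist_torque': array([-0.00949141,  0.00795153, -0.01185716]), 'opening': 0.9988718883885456} 18.700000000000003
scene 0.001334618101276254 [[0.15197410001960218, 0.9883024841935653, -0.012730776098060363, -51.66316462364311], [0.776542687330453, -0.1273598002686266, -0.6170582922456629, -365.0304135239435], [-0.6114616322197415, 0.08389088754067721, -0.7868144579955346, 1750.5933459256426], [0.0, 0.0, 0.0, 1.0]]
gauge_foot {'position': [591.0, 160.4, -2.8], 'conf': 0.92}
gauge_foot {'p
[... 455 characters left out ...]
97586908, 0.010537182405345912, -0.09609325500305176, 569.5620254254096], [0.09611953807745195, 0.0020157470474459144, -0.9953677567430131, 1337.699963398016], [0.0, 0.0, 0.0, 1.0]]
gauge_foot {'position': [645.9, 269.4, -0.1], 'conf': 0.93}
gauge_foot {'position': [588.6, 164.7, 2.7], 'conf': 0.83}
knob_grip {'position': [590.7, 165.0, 118.1], 'conf': 0.78}
knob_grip {'position': [645.9, 269.1, 87.8], 'conf': 0.62}
knob_grip {'position': [488.3, 3.7, 2.6], 'conf': 0.48}
knob_grip {'position': [512.9, 387.0, -0.8], 'conf': 0.27}
hole {'position': [525.6, -129.2, 67.3], 'conf': 0.87}
hole {'position': [419.0, -415.2, -1.7], 'conf': 0.49}
block {'position': [527.7, -129.5, -2.6], 'conf': 0.97}
```

View pics/scene0.png

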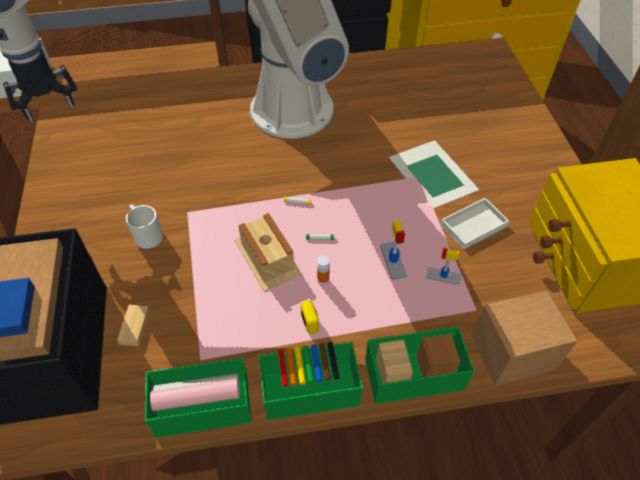

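View pics/top0.png

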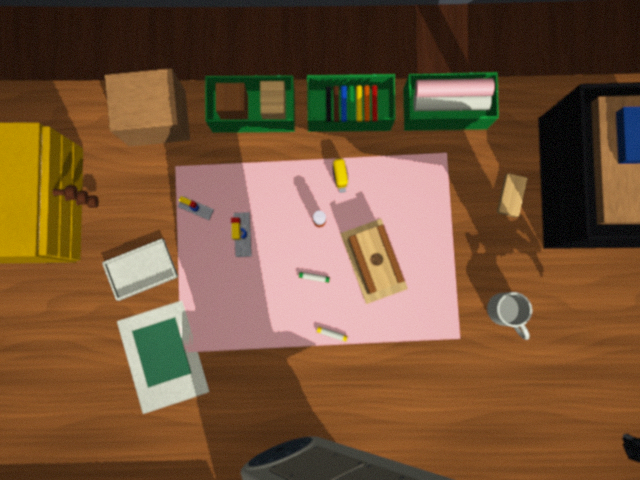

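The gauge candidates are A at top-image (241,233), knob about 118 mm high, and B at (197,208), knob about 89 mm high. A is larger and its knob is at the stated 118 mm, so I take A to be the one meant and will confirm it in crops warped to world planes.

```bash
cat > h.py <<'E'
import numpy as np, cv2
def proj(f,P):
    P=np.atleast_2d(np.asarray(P,float)); W=np.array(f["world_to_cam"]); c=P@W[:3,:3].T+W[:3,3]
    s=c[:,:2]/c[:,2:]; s=s*(1+f["k1"]*(s**2).sum(1,keepdims=True)); K=np.array(f["K"])
    return s@K[:2,:2].T+K[:2,2]
def ortho(f,cx,cy,z,half,px=4):
    # image up=+x world, left=+y
    n=int(2*half*px); i,j=np.mgrid[0:n,0:n]
    X=cx+half-i/px; Y=cy+half-j/px
    uv=proj(f,np.c_[X.ravel(),Y.ravel(),np.full(X.size,z)]).astype(np.float32)
    return cv2.remap(f["img"],uv[:,0].reshape(n,n),uv[:,1].reshape(n,n),cv2.INTER_LINEAR)
E
python3 - <<'E'
from rig import r
from h import *
f=r.grab_frame("top"); g=r.grab_frame("scene")
a=ortho(f,600,190,12,100,2);b=ortho(g,600,190,12,100,2)
cv2.imwrite("pics/g1.png",np.hstack([a,b]))
a=ortho(f,525,-130,78,90,2);b=ortho(g,525,-130,78,90,2)
cv2.imwrite("pics/b1.png",np.hstack([a,b]))
E
```

```text
(no output)
```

View pics/g1.png

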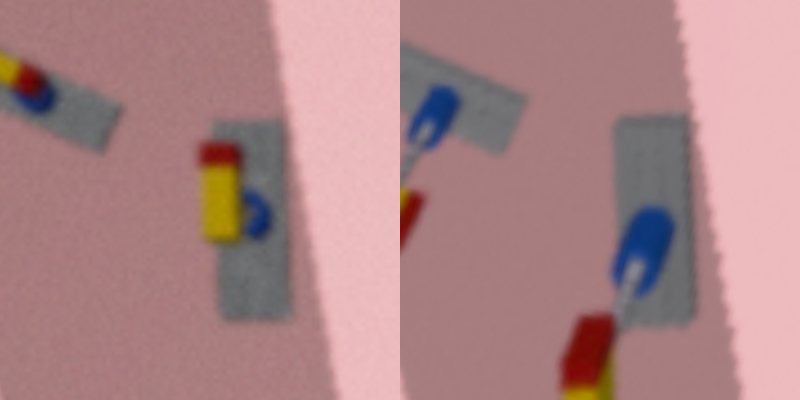

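View pics/b1.png

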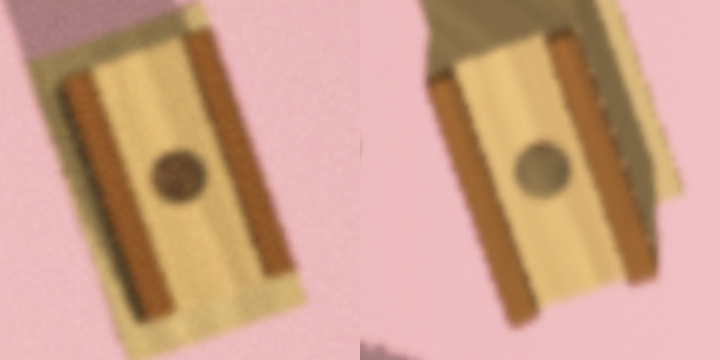

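Confirmed: the gauge in the crop has a foot of about 100×36 mm (left crop rows 120–320), its knob is 118 mm up with the red end towards +x. The other one is smaller. The block's yaw is about +0.3. Next I move the wrist camera over the gauge.

Request:
move_arm(
  targets=[1, 4, -4, 0, 0, 1, 8, -7.7, 0, 4, 1, 12, -11.5, 0, 8, 1, 16, -15.3, 0, 12, 1, 20, -19.2, 0, 17, 1, 24, -23, 0, 17, 1, 28, -26.8, 0, 17, 1, 32, -30.6, -1, 17, 1, 36, -34.5, -2, 17, 1, 40, -38.3, -2, 17],
)

```text
clock: 1.6
eef_pos: [433.4, -143.7, 248.4]
tcp_rot: [3.141, -0.002, 0.039]
contact_force: [1.5, 0.1, 0.1]
opening: 1.003
```

Request:
move_arm(
  targets=[1, 2.5, -4.3, 0, 0, 1, 5, -8.5, 0, 0, 1, 7.5, -13, 0, 0, 1, 10, -17.3, 0, 0, 1, 12, -21, 0, 0, 1, 12.8, -25.5, 0, 0, 1, 12.8, -25.5, 0, 0, 1, 12.8, -25.5, 0, 0, 1, 12.8, -25.5, 0, 0],
)

```text
clock: 2.5
eef_pos: [550.1, 113.6, 247.4]
tcp_rot: [3.141, 0.0, 0.039]
contact_force: [-0.8, -1.3, -0.1]
opening: 1.001
```

Run:
```python
from rig import r
from h import *
s=r.sense(); print(s["eef_pos"],s["tcp_rot"],s["qpos"],s["contact_force"])
f=r.grab_frame("wrist"); g=r.grab_frame("scene"); t=r.grab_frame("top")
cv2.imwrite("pics/w1.png",f["img"])
W=np.array(f["world_to_cam"]);print("cam",-W[:3,:3].T@W[:3,3])
for p in (f,g,t):
  for n in ["gauge_foot","knob_grip"]:
    print(n,[(m["position"],m["conf"]) for m in r.mark_of(p,n)][:3])
a=ortho(f,590,164,12,65,3);b=ortho(f,590,164,133,65,3)
cv2.imwrite("pics/wo1.png",np.hstack([a,b]))
for n in ["glue","tape_measure","crayon_green_mid","crayon_yellow_mid"]:
    print(n,[(m["position"],m["conf"]) for m in r.mark_of(g,n)][:2])
```

```text
[550.12390833 113.60959075 247.37346879] [3.14112967e+00 4.01958358e-04 3.89701057e-02] [ 2.01222194e-01  2.39729914e-01  1.75295867e+00 -4.29553990e-04
  1.14937557e+00  1.73322413e+00] [-0.77152366 -1.34206039 -0.05039418]
cam [621.62866223 115.58452486 389.35121285]
gauge_foot [([585.8, 166.1, 1.3], 0.74), ([649.1, 274.8, 2.5], 0.63), ([524.1, -132.6, -1.3], 0.22)]
knob_grip [([647.6, 269.2, 95.3], 0.66), ([584.3, 162.2, 117.0], 0.55), ([525.2, -131.7, 75.5], 0.31)]
gauge_foot [([592.8, 161.6, -4.1], 0.67), ([647.7, 274.5, -0.7], 0.66)]
knob_grip [([588.4, 163.0, 116.5], 0.69), ([649.8, 274.0, 91.1], 0.54)]
gauge_foot []
knob_grip [([527.6, -131.1, -0.6], 0.63), ([491.5, 1.3, 3.6], 0.4)]
glue []
tape_measure [([725.9, -56.3, -3.1], 0.72)]
crayon_green_mid [([489.4, 5.5, 4.2], 0.68)]
crayon_yellow_mid [([366.4, -32.2, 6.9], 0.67)]
```

View pics/w1.png

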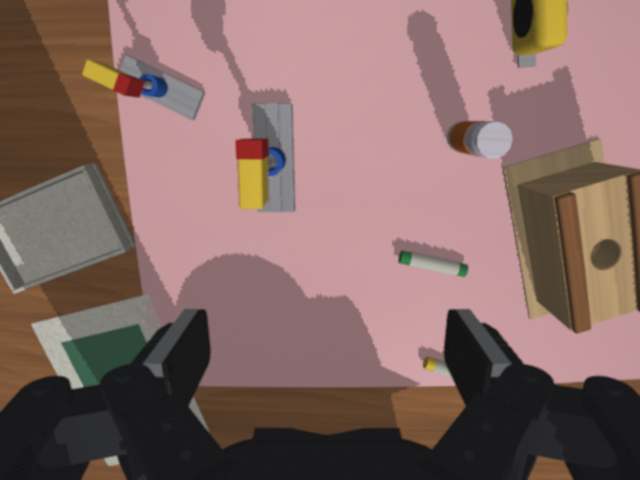

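View pics/wo1.png

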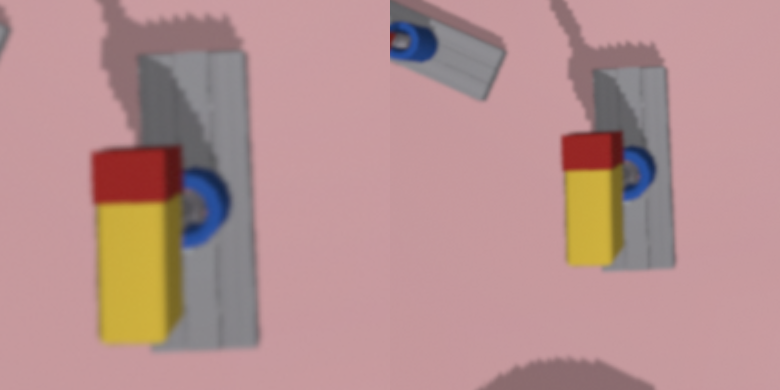

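The wrist view shows gauge A at (265,165), the small one at (160,85) and the block hole at (605,253). Next I fit the knob and foot silhouettes.

```bash
cat >> h.py <<'E'
from scipy.optimize import minimize
def boxmask(f,x,y,yaw,z0,z1,L,Wd,shape=(480,640)):
    c,s=np.cos(yaw),np.sin(yaw); P=[]
    for a in(-L/2,L/2):
        for b in(-Wd/2,Wd/2):
            for z in(z0,z1): P.append([x+c*a-s*b,y+s*a+c*b,z])
    h=cv2.convexHull(proj(f,P).astype(np.float32))
    m=np.zeros(shape,np.uint8); cv2.fillConvexPoly(m,np.round(h*16).astype(np.int32),255,cv2.LINE_AA,4)
    return m.astype(float)/255
def fit(f,mask,p0,z0,z1,L,Wd):
    m=cv2.GaussianBlur(mask.astype(float),(0,0),1.0)
    def cost(p):
        return ((cv2.GaussianBlur(boxmask(f,p[0],p[1],p[2],z0,z1,L,Wd),(0,0),1.0)-m)**2).sum()
    s=np.array(p0,float); 
    for k in range(2):
        o=minimize(cost,s,method="Nelder-Mead",options=dict(initial_simplex=np.array([s,s+[4,0,0],s+[0,4,0],s+[0,0,.1]]),xatol=1e-3,fatol=1e-3)); s=o.x
    return o.x,o.fun,mask.sum()
def knobmask(f,ctr,rad):
    hsv=cv2.cvtColor(f["img"],cv2.COLOR_BGR2HSV); h,sa,v=cv2.split(hsv)
    m=((((h>18)&(h<35))|((h<5)|(h>174))&(sa>180))&(sa>120)&(v>60)).astype(np.uint8)
    k=np.zeros_like(m); cv2.circle(k,tuple(int(q) for q in ctr),rad,1,-1); m&=k
    n,l,st,_=cv2.connectedComponentsWithStats(m)
    return cv2.morphologyEx((l==1+np.argmax(st[1:,4])).astype(np.uint8),cv2.MORPH_CLOSE,np.ones((3,3)))
E
python3 - <<'E'
from rig import r
from h import *
for n,rad in (("wrist",75),("scene",30),("top",30)):
    f=r.grab_frame(n)
    c=proj(f,[590,164,118])[0]
    m=knobmask(f,c,rad)
    res=fit(f,m,[590,164,.04],103,133,44,16); print(n,c,res)
    if n=="wrist":
        v=f["img"].copy(); b=boxmask(f,*res[0],103,133,44,16)
        cs,_=cv2.findContours((b>.5).astype(np.uint8),0,1); cv2.drawContours(v,cs,-1,(0,255,0),1)
        b=boxmask(f,res[0][0],res[0][1],.044,0,12,100,36)
        cs,_=cv2.findContours((b>.5).astype(np.uint8),0,1); cv2.drawContours(v,cs,-1,(255,0,255),1)
        cv2.imwrite("pics/w2.png",cv2.resize(v[80:240,180:360],None,fx=3,fy=3))
E
```

```text
wrist [253.48265058 170.12363416] (array([ 5.76255592e+02,  1.63472831e+02, -4.52477300e-02]), np.float64(732.0826901623412), np.uint64(1390))
scene [398.09630152 232.47665053] (array([ 5.73659885e+02,  1.64066704e+02, -3.77383891e-01]), np.float64(76.35126974607748), np.uint64(112))Traceback (most recent call last):
  File "<stdin>", line 6, in <module>
  File "h.py", line 34, in knobmask
    return cv2.morphologyEx((l==1+np.argmax(st[1:,4])).astype(np.uint8),cv2.MORPH_CLOSE,np.ones((3,3)))
                                  ~~~~~~~~~^^^^^^^^^^
    return _wrapfunc(a, 'argmax', axis=axis, out=out, **kwds)
    return bound(*args, **kwds)
ValueError: attempt to get argmax of an empty sequence
```

View pics/w2.png

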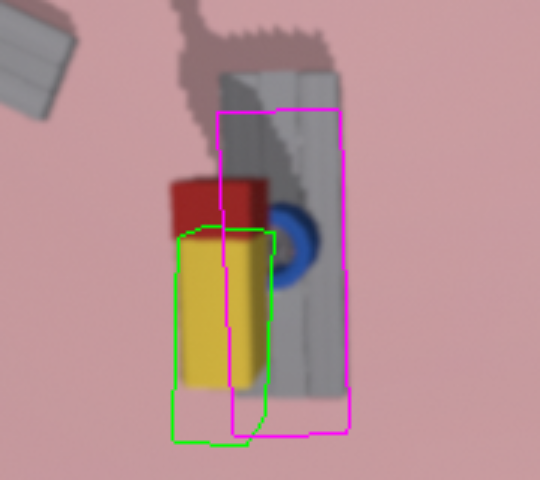

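```bash
python3 - <<'E'
s=open('h.py').read()
a=s.index("    m=((((h>18)"); b=s.index("    k=np.zeros_like(m)")
s=s[:a]+"    m=((sa>150)&(v>60)&((h<35)|(h>172))).astype(np.uint8); m=cv2.morphologyEx(m,cv2.MORPH_CLOSE,np.ones((3,3)))\n"+s[b:]
open('h.py','w').write(s)
E
python3 - <<'E'
from rig import r
from h import *
for n,rad in (("wrist",65),("scene",22)):
    f=r.grab_frame(n)
    c=proj(f,[590,164,118])[0]
    m=knobmask(f,c,rad)
    res=fit(f,m,[590,164,.04],103,133,44,16); print(n,res)
    if n=="wrist":
        v=f["img"].copy(); b=boxmask(f,*res[0],103,133,44,16)
        cs,_=cv2.findContours((b>.5).astype(np.uint8),0,1); cv2.drawContours(v,cs,-1,(0,255,0),1)
        b=boxmask(f,res[0][0],res[0][1],.044,0,12,100,36)
        cs,_=cv2.findContours((b>.5).astype(np.uint8),0,1); cv2.drawContours(v,cs,-1,(255,0,255),1)
        cv2.imwrite("pics/w3.png",cv2.resize(v[80:240,180:360],None,fx=3,fy=3))
E
```

```text
wrist (array([ 5.88151540e+02,  1.63552399e+02, -1.39111794e-03]), np.float64(223.26757163224806), np.uint64(1924))
scene (array([ 5.84945810e+02,  1.64899685e+02, -8.11753341e-02]), np.float64(18.00527352733895), np.uint64(201))
```

View pics/w3.png

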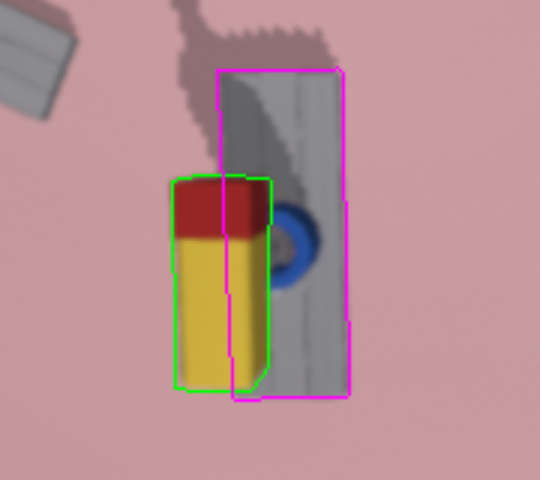

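Request:
move_arm(
  targets=[1, 2, -2.4, 0, 0, 1, 4, -4.85, 0, 0, 1, 4, -4.85, 4, 0, 1, 4, -4.85, 7.7, 0, 1, 4, -4.85, 7.7, 0, 1, 4, -4.85, 7.7, 0],
)

```text
clock: 4.0
eef_pos: [588.4, 164.3, 170.7]
tcp_rot: [3.141, 0.001, 0.039]
contact_force: [0.7, 0.4, 1.3]
opening: 1.001
```

Run:
```python
from rig import r
from h import *
s=r.sense(); print(s["eef_pos"],s["tcp_rot"],s["contact_force"])
f=r.grab_frame("wrist"); 
v=f["img"].copy()
for z in (170,100):
    p=s["eef_pos"].copy(); p[2]=z; q=proj(f,p)[0]; print(q); cv2.circle(v,tuple(int(a) for a in q),4,(0,255,0),1)
cv2.imwrite("pics/w4.png",v)
```

```text
[588.41139754 164.31984652 170.68025966] [3.14128774e+00 1.15173867e-03 3.90968362e-02] [0.68118492 0.3564433  1.34100041]
[324.46616057 313.96677349]
[325.06797755 256.69137177]
```

View pics/w4.png

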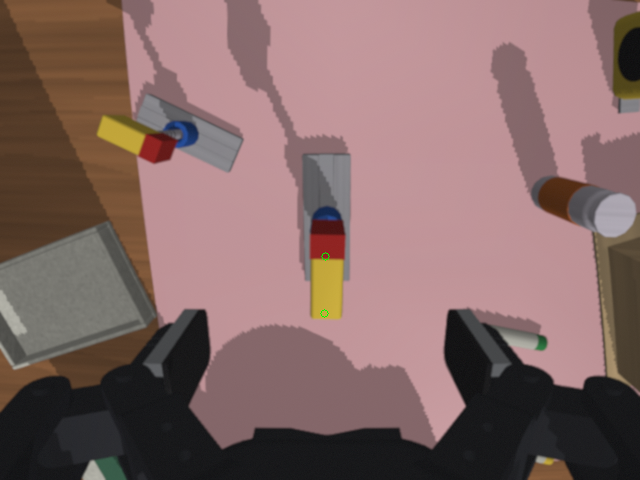

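The knob is centred between the jaws at (327,275). I descend and grip.

Request:
move_arm(
  targets=[1, 0, 0, 4, 0, 1, 0, 0, 7, 0, 1, 0, 0, 7, 0, 1, 0, 0, 7, 0, -1, 0, 0, 7, 0, -1, 0, 0, 7, 0, -1, 0, 0, 7, 0, -1, 0, 0, 7, 0, -1, 0, 0, 7, 0, -1, 0, 0, 7, 0],
  squeeze=50,
)

```text
clock: 5.05
eef_pos: [588.7, 164.5, 100.7]
tcp_rot: [-3.141, -0.0, 0.039]
contact_force: [-0.0, 0.3, 1.0]
opening: 0.179
```

Run:
```python
from rig import r
from h import *
s=r.sense(); print(s["eef_pos"],s["tcp_rot"],s["contact_force"],s["opening"])
f=r.grab_frame("wrist");cv2.imwrite("pics/w5.png",f["img"])
f=r.grab_frame("scene");cv2.imwrite("pics/s5.png",cv2.resize(f["img"][160:320,330:490],None,fx=3.5,fy=3.5))
```

```text
[588.65322401 164.46636509 100.66431054] [-3.14145586e+00 -3.25388855e-04  3.91049996e-02] [-0.02362671  0.31302838  0.99681228] 0.1792833704932683
```

View pics/w5.png

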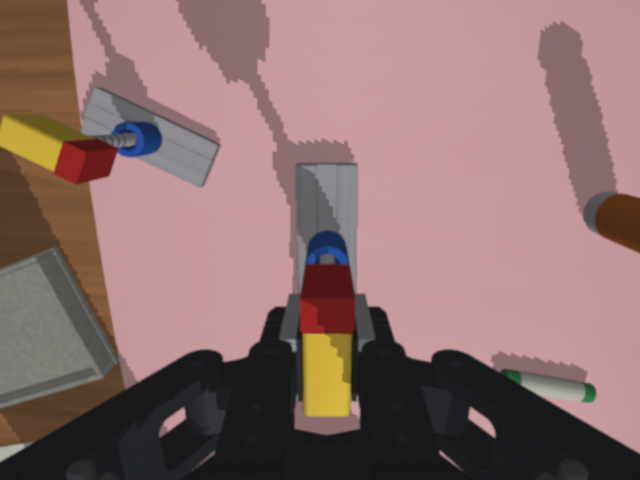

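View pics/s5.png

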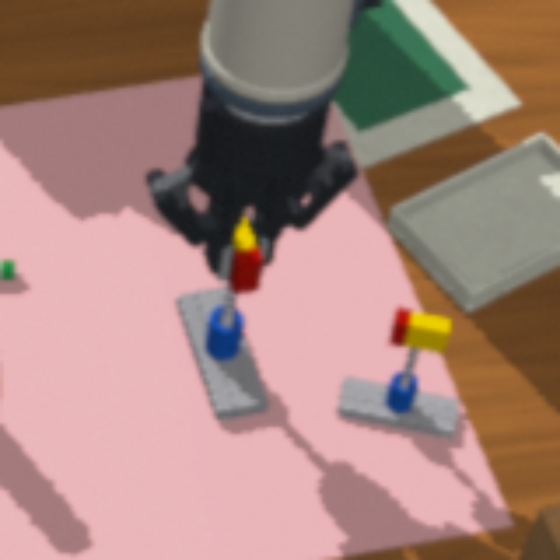

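Gripped: opening 0.179 is about 15 mm, and the foot is aligned with the tool. Before lifting I measure the block precisely from the first pictures.

Run:
```python
from rig import r
from h import *
for n in ("scene","top"):
    f=r.grab_frame(n); f=dict(f); f["img"]=cv2.imread(f"pics/{n}0.png")
    px=4;half=90;cx,cy=526,-130
    o=ortho(f,cx,cy,78,half,px)
    hsv=cv2.cvtColor(o,cv2.COLOR_BGR2HSV); h,s,v=cv2.split(hsv)
    m=((h<16)&(s>150)&(v>60)).astype(np.uint8)
    m=cv2.morphologyEx(m,cv2.MORPH_OPEN,np.ones((9,9)))
    k,l,st,ce=cv2.connectedComponentsWithStats(m)
    vis=o.copy(); C=[]
    for i in range(1,k):
        if st[i,4]<3000: continue
        ys,xs=np.nonzero(l==i); R=cv2.minAreaRect(np.c_[xs,ys].astype(np.float32))
        vx,vy,_,_=cv2.fitLine(np.c_[xs,ys].astype(np.float32),cv2.DIST_L2,0,.01,.01).ravel()
        if vy>0: vx,vy=-vx,-vy
        c=R[0]; w=(cx+half-c[1]/px, cy+half-c[0]/px); C.append(w)
        print(n,"ledge ctr",w,"size",np.array(R[1])/px,"yaw",np.arctan2(-vx,-vy))
        cv2.drawContours(vis,[cv2.boxPoints(R).astype(int)],-1,(0,255,0),1)
    print(" mid",np.mean(C,0))
    o=ortho(f,cx,cy,70,half,px); g=cv2.cvtColor(o,cv2.COLOR_BGR2GRAY)
    sub=g[280:440,280:440]; mm=(sub<115).astype(np.uint8); k,l,st,ce=cv2.connectedComponentsWithStats(mm)
    for i in range(1,k):
        if st[i,4]>2000: print(" hole",cx+half-(280+ce[i][1])/px,cy+half-(280+ce[i][0])/px,2*np.sqrt(st[i,4]/np.pi)/px,st[i])
    cv2.imwrite(f"pics/bl_{n}.png",cv2.resize(vis,(600,600)))
```

```text
scene ledge ctr (538.3467178344727, -160.8755340576172) size [128.76828003  15.44765949] yaw 0.33749706
scene ledge ctr (517.2485427856445, -100.78980255126953) size [128.74754333  13.26930714] yaw 0.33790693
 mid [ 527.79763031 -130.8326683 ]
 hole 526.5823782234957 -134.17147895084858 19.001131240112116 [  47   39   88   84 4537]
top ledge ctr (538.2636413574219, -158.56182861328125) size [128.02081299  13.04443932] yaw 0.34145924
top ledge ctr (517.0401153564453, -98.20265197753906) size [128.23719788  16.8724556 ] yaw 0.34031564
 mid [ 527.65187836 -128.3822403 ]
 hole 527.3966802168022 -130.3369364375462 25.416725084282657 [  30   24  103  101 8118]
```

View pics/bl_top.png

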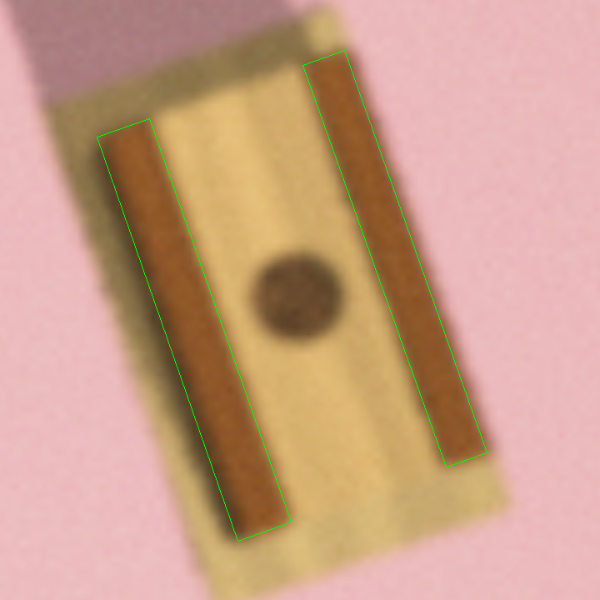

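View pics/bl_scene.png

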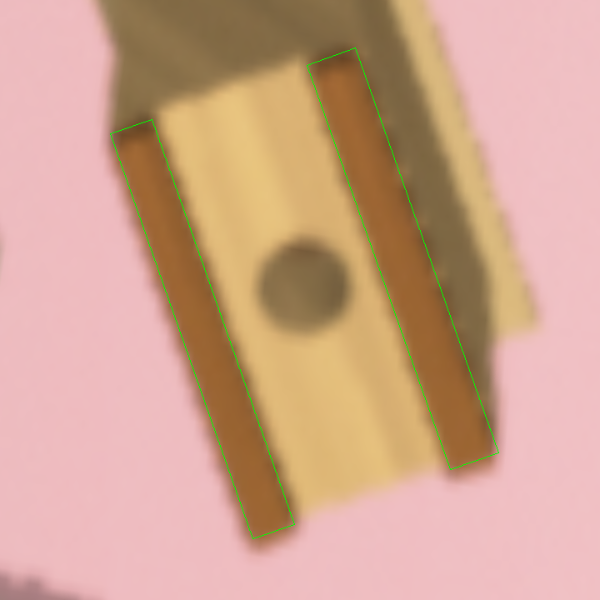

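Block: yaw 0.339 rad, centre about (527.7, -129.6), and both views agree within 2 mm. I lift first and check that the foot hangs.

Request:
move_arm(
  targets=[-1, 0, 0, -1, 0, -1, 0, 0, -3, 0, -1, 0, 0, -6, 0, -1, 0, 0, -9, 0, -1, 0, 0, -12.4, 0, -1, 0, 0, -12.4, 0, -1, 0, 0, -12.4, 0, -1, 0, 0, -12.4, 0],
)

```text
clock: 6.05
eef_pos: [587.2, 164.0, 222.6]
tcp_rot: [3.141, 0.003, 0.039]
contact_force: [0.5, 0.4, -4.8]
opening: 0.179
```

Run:
```python
from rig import r
from h import *
s=r.sense(); print(s["eef_pos"],s["tcp_rot"],s["contact_force"],s["opening"])
f=r.grab_frame("wrist");cv2.imwrite("pics/w6.png",f["img"])
```

```text
[587.21404756 163.99603704 222.58272274] [3.14080483 0.00315733 0.03914703] [ 0.54216116  0.40723289 -4.80811101] 0.17870398707382532
```

View pics/w6.png

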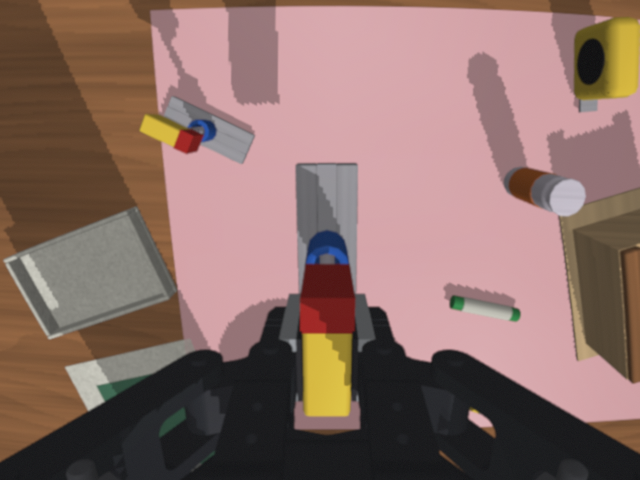

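The gauge hangs in the gripper with the foot in the same relation to the knob. I carry it to above the block.

Request:
move_arm(
  targets=[-1, -1, 3.5, 0, -2, -1, -2, 7, 0, -4, -1, -3, 11, 0, -6, -1, -4, 15, 0, -8, -1, -5, 19, 0, -10, -1, -6, 22.5, 0, -12, -1, -6.7, 26, 0, -14.5, -1, -7.2, 29.1, 0, -17.2, -1, -7.2, 29.1, 0, -17.2, -1, -7.2, 29.1, 0, -17.2],
)

```text
clock: 7.1
eef_pos: [527.1, -129.5, 223.2]
tcp_rot: [-3.14, 0.002, 0.337]
contact_force: [-1.2, -0.3, -4.1]
opening: 0.179
```

Request:
move_arm(
  targets=[-1, 0, 0, 0, 0, -1, 0, 0, 0, 0, -1, 0, 0, 0, 0],
)

```text
clock: 7.4
eef_pos: [528.0, -128.3, 224.3]
tcp_rot: [-3.141, 0.0, 0.34]
contact_force: [0.6, 0.7, -4.0]
opening: 0.181
```

Run:
```python
from rig import r
from h import *
s=r.sense(); print(s["eef_pos"],s["tcp_rot"],s["contact_force"],s["opening"],s["qpos"])
f=r.grab_frame("wrist")
v=f["img"].copy()
c,sn=np.cos(.339),np.sin(.339)
def line(x0,y0,z,yaw,L,W,col):
    c,s=np.cos(yaw),np.sin(yaw)
    P=[[x0+c*a-s*b,y0+s*a+c*b,z] for a,b in((-L/2,-W/2),(L/2,-W/2),(L/2,W/2),(-L/2,W/2))]
    cv2.polylines(v,[proj(f,P).astype(int)],True,col,1)
line(527.7,-129.6,78,.339,130,48,(0,255,0)); line(527.7,-129.6,78,.339,130,80,(0,255,0))
cv2.imwrite("pics/w7.png",v)
```

```text
[ 528.04070355 -128.31138525  224.25178735] [-3.14127647e+00  2.40334772e-04  3.40385822e-01] [ 0.55736158  0.69224454 -4.01782911] 0.18122038309588956 [-2.41218890e-01  2.34081975e-01  1.81551946e+00  1.48879250e-04
  1.09236574e+00  9.89123086e-01]
```

View pics/w7.png

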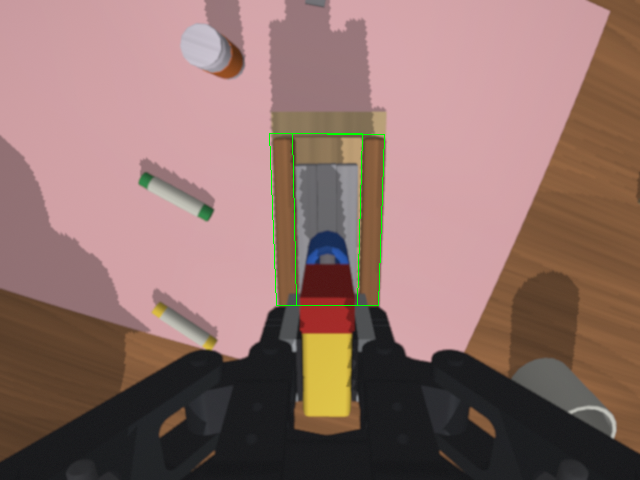

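The foot is centred over the groove and the predicted outline matches the picture. I lower to just above the groove floor.

Request:
move_arm(
  targets=[-1, 0, 0, 1.5, 0, -1, 0, 0, 3, 0, -1, 0, 0, 4, 0, -1, 0, 0, 4.6, 0, -1, 0, 0, 4.8, 0, -1, 0, 0, 4.8, 0, -1, 0, 0, 4.8, 0],
)

```text
clock: 8.15
eef_pos: [528.4, -129.3, 177.0]
tcp_rot: [3.141, -0.001, 0.339]
contact_force: [-0.6, 0.4, -3.8]
opening: 0.178
```

Run:
```python
from rig import r
from h import *
s=r.sense(); print(s["eef_pos"],s["tcp_rot"],s["contact_force"],s["opening"])
f=r.grab_frame("wrist");cv2.imwrite("pics/w8.png",f["img"])
f=r.grab_frame("scene");cv2.imwrite("pics/s8.png",cv2.resize(f["img"][180:310,200:340],None,fx=4,fy=4))
```

```text
[ 528.38552827 -129.32693082  176.99930317] [ 3.14106997e+00 -7.63117996e-04  3.39294548e-01] [-0.58840945  0.36895277 -3.84578294] 0.1783538147288574
```

View pics/w8.png

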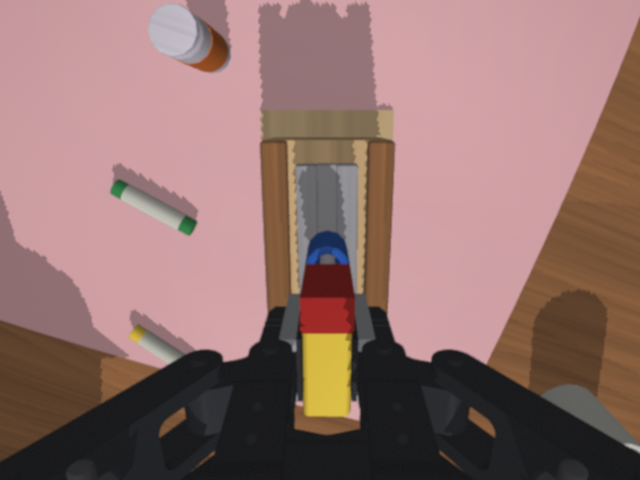

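View pics/s8.png

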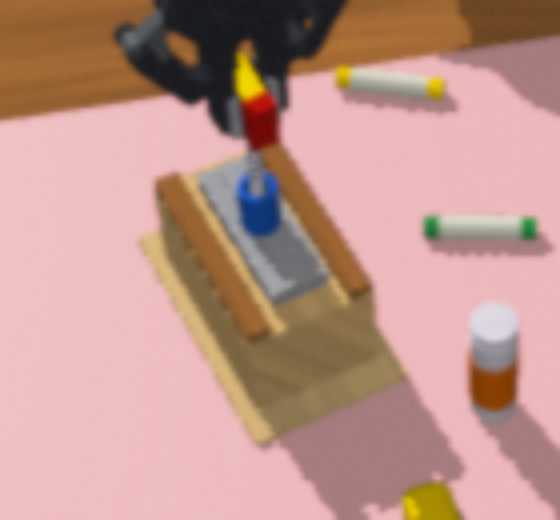

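Request:
move_arm(
  targets=[-1, 0, 0, 0.2, 0, -1, 0, 0, 0.3, 0, -1, 0, 0, 0.4, 0, -1, 0, 0, 0.5, 0, -1, 0, 0, 0.6, 0, -1, 0, 0, 0.7, 0, -1, 0, 0, 0.8, 0, -1, 0, 0, 0.9, 0, -1, 0, 0, 1.0, 0, -1, 0, 0, 1.0, 0],
)

```text
clock: 9.25
eef_pos: [528.0, -129.3, 166.4]
tcp_rot: [3.142, 0.0, 0.339]
contact_force: [-2.5, -1.0, 0.5]
opening: 0.177
```

Run:
```python
from rig import r
from h import *
for i in range(4):
    s=r.sense(); print(s["eef_pos"],s["contact_force"],s["wrist_torque"],s["opening"])
f=r.grab_frame("wrist");cv2.imwrite("pics/w9.png",f["img"])
s=r.sense(); print(s["eef_pos"],s["contact_force"])
f=r.grab_frame("scene");cv2.imwrite("pics/s9.png",cv2.resize(f["img"][180:310,200:340],None,fx=4,fy=4))
s=r.sense(); print(s["eef_pos"],s["contact_force"])
```

```text
[ 527.96188083 -129.26631864  166.35100649] [-2.47013188 -0.969811    0.47960421] [-0.1791703   0.35898316  0.01354193] 0.1774526359349715
[ 527.96188083 -129.26631864  166.35100649] [-2.47013188 -0.969811    0.47960421] [-0.1791703   0.35898316  0.01354193] 0.1774526359349715
[ 527.96188083 -129.26631864  166.35100649] [-2.47013188 -0.969811    0.47960421] [-0.1791703   0.35898316  0.01354193] 0.1774526359349715
[ 527.96188083 -129.26631864  166.35100649] [-2.47013188 -0.969811    0.47960421] [-0.1791703   0.35898316  0.01354193] 0.1774526359349715
[ 527.99570138 -129.25492     166.37777606] [-1.70356336 -1.01007204  0.0535545 ]
[ 527.95229089 -129.22865369  166.3822849 ] [-1.84293452 -0.88168927 -0.13213913]
```

View pics/w9.png

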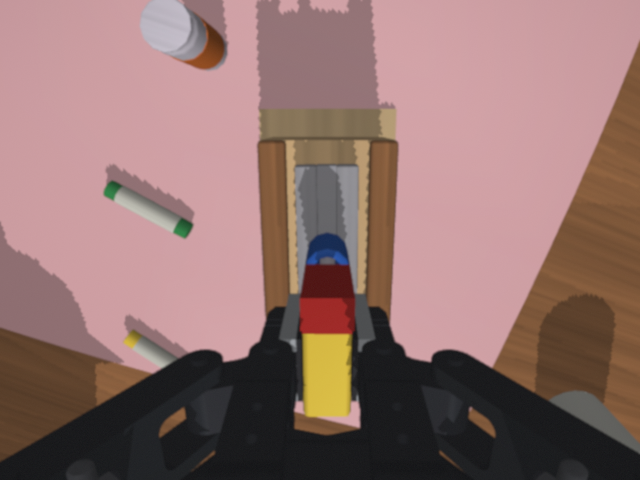

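View pics/s9.png

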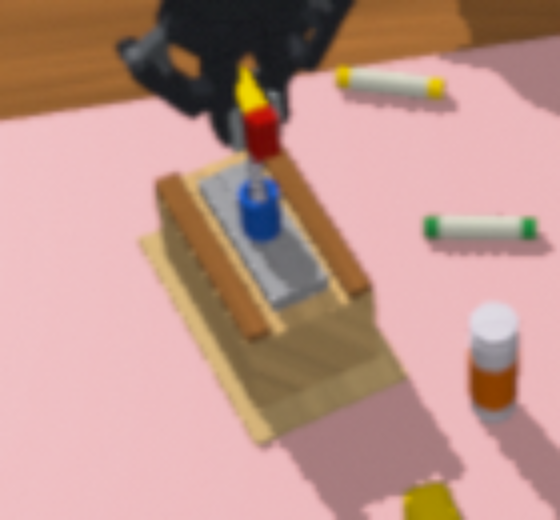

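Foot is down and the rod has started to slide (about 4 mm). I push to just before the earliest possible contact.

Request:
move_arm(
  targets=[-1, 0, 0, 0.2, 0, -1, 0, 0, 0.4, 0, -1, 0, 0, 0.6, 0, -1, 0, 0, 0.8, 0, -1, 0, 0, 1.0, 0, -1, 0, 0, 1.2, 0, -1, 0, 0, 1.4, 0, -1, 0, 0, 1.6, 0, -1, 0, 0, 1.7, 0, -1, 0, 0, 1.7, 0],
)

```text
clock: 10.35
eef_pos: [527.9, -129.2, 149.2]
tcp_rot: [-3.141, 0.0, 0.339]
contact_force: [-1.8, -1.2, -2.1]
opening: 0.178
```

Request:
move_arm(
  targets=[-1, 0, 0, 0.1, 0, -1, 0, 0, 0.2, 0],
)

```text
clock: 10.55
eef_pos: [527.9, -129.2, 147.5]
tcp_rot: [3.142, 0.0, 0.339]
contact_force: [-3.3, -2.3, 2.2]
opening: 0.182
```

Request:
move_arm(
  targets=[-1, 0, 0, 0.1, 0, -1, 0, 0, 0.2, 0],
)

```text
clock: 10.75
eef_pos: [527.9, -129.3, 145.4]
tcp_rot: [3.142, 0.0, 0.339]
contact_force: [-2.5, -2.4, 1.4]
opening: 0.177
```

Request:
move_arm(
  targets=[-1, 0, 0, 0.05, 0, -1, 0, 0, 0.1, 0],
)

```text
clock: 10.95
eef_pos: [527.9, -129.2, 144.4]
tcp_rot: [3.142, 0.0, 0.339]
contact_force: [-2.5, -2.8, 1.7]
opening: 0.18
```

Request:
move_arm(
  targets=[-1, 0, 0, 0.05, 0, -1, 0, 0, 0.1, 0],
)

```text
clock: 11.15
eef_pos: [527.9, -129.2, 143.4]
tcp_rot: [3.142, 0.0, 0.339]
contact_force: [-2.6, -2.4, 2.1]
opening: 0.181
```

Request:
move_arm(
  targets=[-1, 0, 0, 0.05, 0, -1, 0, 0, 0.1, 0],
)

```text
clock: 11.35
eef_pos: [527.9, -129.2, 142.4]
tcp_rot: [3.142, 0.0, 0.339]
contact_force: [-3.8, -2.3, 1.8]
opening: 0.179
```

Request:
move_arm(
  targets=[-1, 0, 0, 0.05, 0, -1, 0, 0, 0.1, 0],
)

```text
clock: 11.55
eef_pos: [528.0, -129.2, 141.4]
tcp_rot: [-3.142, 0.0, 0.339]
contact_force: [-2.7, -2.5, 1.4]
opening: 0.18
```

Request:
move_arm(
  targets=[-1, 0, 0, 0.05, 0, -1, 0, 0, 0.1, 0],
)

```text
clock: 11.75
eef_pos: [528.0, -129.2, 140.4]
tcp_rot: [3.142, 0.0, 0.339]
contact_force: [-2.9, -1.9, 1.1]
opening: 0.178
```

Request:
move_arm(
  targets=[-1, 0, 0, 0.05, 0, -1, 0, 0, 0.1, 0],
)

```text
clock: 11.95
eef_pos: [528.0, -129.2, 139.4]
tcp_rot: [3.142, 0.0, 0.339]
contact_force: [-3.1, -2.1, 0.9]
opening: 0.179
```

Request:
move_arm(
  targets=[-1, 0, 0, 0.05, 0, -1, 0, 0, 0.1, 0],
)

```text
clock: 12.15
eef_pos: [527.9, -129.2, 138.4]
tcp_rot: [-3.142, 0.0, 0.339]
contact_force: [-2.2, -2.4, 1.3]
opening: 0.179
```

Request:
move_arm(
  targets=[-1, 0, 0, 0.05, 0, -1, 0, 0, 0.1, 0],
)

```text
clock: 12.35
eef_pos: [527.9, -129.2, 137.4]
tcp_rot: [-3.142, 0.0, 0.339]
contact_force: [-2.3, -2.5, 1.0]
opening: 0.182
```

Request:
move_arm(
  targets=[-1, 0, 0, 0.05, 0, -1, 0, 0, 0.1, 0],
)

```text
clock: 12.55
eef_pos: [528.0, -129.2, 136.5]
tcp_rot: [3.142, -0.0, 0.339]
contact_force: [-3.5, -1.9, 4.4]
opening: 0.175
```

Request:
move_arm(
  targets=[-1, 0, 0, 0.05, 0, -1, 0, 0, 0.1, 0],
)

```text
clock: 12.75
eef_pos: [528.1, -129.2, 135.6]
tcp_rot: [3.141, -0.0, 0.339]
contact_force: [-2.8, -0.9, 5.1]
opening: 0.179
```

The force is rising, so contact is at about z 136.8. I hold and read again.

Request:
move_arm(
  targets=[-1, 0, 0, 0, 0, -1, 0, 0, 0, 0],
)

```text
clock: 12.95
eef_pos: [528.1, -129.2, 135.6]
tcp_rot: [3.141, -0.0, 0.339]
contact_force: [-3.0, -1.4, 5.5]
opening: 0.177
```

Request:
move_arm(
  targets=[-1, 0, 0, 0, 0],
)

```text
clock: 13.05
eef_pos: [528.1, -129.2, 135.6]
tcp_rot: [3.141, -0.0, 0.339]
contact_force: [-4.1, -2.0, 5.1]
opening: 0.18
```

Request:
move_arm(
  targets=[-1, 0, 0, 0, 0],
)

```text
clock: 13.15
eef_pos: [528.1, -129.2, 135.6]
tcp_rot: [3.141, -0.0, 0.339]
contact_force: [-3.3, -1.7, 4.4]
opening: 0.179
```

About 3.5 N on the cork. I ease off 0.4 mm so the spring force stays well below the gauge's weight, then turn partway before the clamp range.

Request:
move_arm(
  targets=[-1, 0, 0, -0.04, 0, -1, 0, 0, -0.04, 0],
)

```text
clock: 13.35
eef_pos: [528.1, -129.1, 135.8]
tcp_rot: [-3.142, -0.0, 0.339]
contact_force: [-1.1, -2.4, 2.2]
opening: 0.179
```

Request:
move_arm(
  targets=[-1, 0, 0, 0, 5, -1, 0, 0, 0, 10, -1, 0, 0, 0, 15, -1, 0, 0, 0, 20, -1, 0, 0, 0, 25, -1, 0, 0, 0, 30, -1, 0, 0, 0, 35, -1, 0, 0, 0, 40, -1, 0, 0, 0, 40, -1, 0, 0, 0, 40],
)

```text
clock: 14.35
eef_pos: [528.2, -129.3, 135.8]
tcp_rot: [-3.142, -0.0, -0.356]
contact_force: [-1.2, -1.8, 0.1]
opening: 0.181
```

Run:
```python
from rig import r
from h import *
s=r.sense(); print(s["eef_pos"],s["tcp_rot"],s["contact_force"],s["wrist_torque"],s["opening"])
f=r.grab_frame("wrist");cv2.imwrite("pics/w10.png",f["img"])
s=r.sense(); print(s["eef_pos"],s["contact_force"],s["wrist_torque"])
```

```text
[ 528.19300741 -129.26965905  135.79499076] [-3.14157411e+00 -4.22378136e-04 -3.56307121e-01] [-1.2215298  -1.83926301  0.07095806] [-0.44439721  0.18675163 -0.04349747] 0.18054794931221652
[ 528.15166441 -129.28269928  135.82075709] [-0.36929143 -1.32983882  0.76773991] [-0.42387477  0.12140062 -0.02745314]
```

View pics/w10.png

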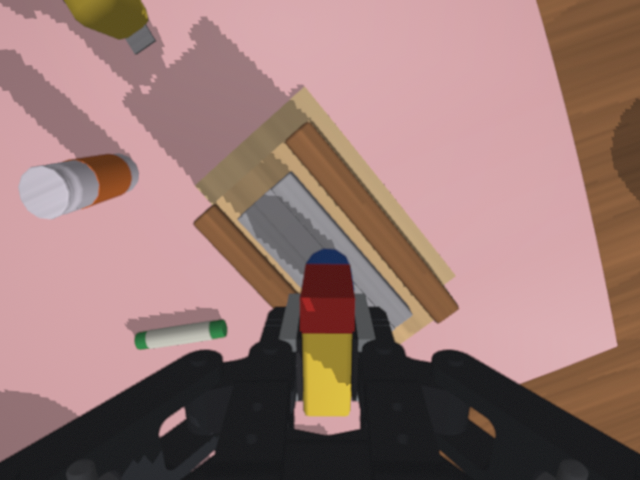

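Request:
move_arm(
  targets=[-1, 0, 0, 0, 4, -1, 0, 0, 0, 8, -1, 0, 0, 0, 12, -1, 0, 0, 0, 16, -1, 0, 0, 0, 20, -1, 0, 0, 0, 24, -1, 0, 0, 0, 28, -1, 0, 0, 0, 32, -1, 0, 0, 0, 32],
)

```text
clock: 15.3
eef_pos: [528.0, -129.1, 135.7]
tcp_rot: [-3.141, 0.0, -0.917]
contact_force: [0.1, -0.0, -0.3]
opening: 0.176
```

Run:
```python
from rig import r
s=r.sense(); print(s["eef_pos"],s["tcp_rot"],s["contact_force"],s["wrist_torque"],s["opening"],s["qpos"][5])
```

```text
[ 528.04940684 -129.09279977  135.73990569] [-3.14137966e+00  8.31442373e-05 -9.16899218e-01] [ 0.14342945 -0.00097108 -0.30105164] [-0.24081287  0.15497541  0.00347285] 0.1756124119760105 2.244859385560187
```

Request:
move_arm(
  targets=[-1, 0, 0, 0, 3, -1, 0, 0, 0, 6, -1, 0, 0, 0, 6],
)

```text
clock: 15.6
eef_pos: [528.0, -129.2, 135.8]
tcp_rot: [-3.141, 0.0, -1.02]
contact_force: [-1.1, -1.5, -0.3]
opening: 0.177
```

Run:
```python
from rig import r
from h import *
s=r.sense(); print(s["eef_pos"],s["tcp_rot"],s["contact_force"],s["wrist_torque"],s["opening"],s["qpos"][5])
f=r.grab_frame("wrist");cv2.imwrite("pics/w11.png",f["img"])
s=r.sense(); print(s["eef_pos"],s["contact_force"],s["wrist_torque"])
```

```text
[ 527.98980679 -129.15315539  135.76088933] [-3.14149110e+00  1.03541999e-04 -1.02006867e+00] [-1.12665312 -1.51728628 -0.32309408] [-0.22085611  0.09714543  0.01285355] 0.17749883033513378 2.347998323977962
[ 527.9859183  -129.15633496  135.78026404] [-0.4218898  -1.1236716  -0.14002086] [-0.26421867  0.09706353  0.04540867]
```

View pics/w11.png

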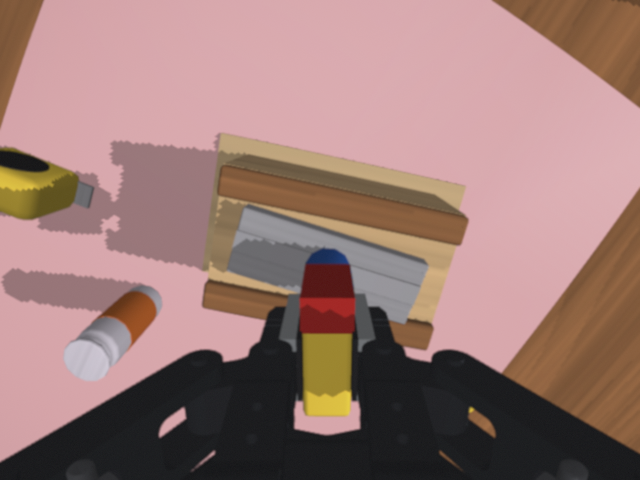

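The foot has turned about 0.09 rad clockwise in the groove, so the knob is at about 1.27. I continue in small steps until the torque rises at the stop.

Request:
move_arm(
  targets=[-1, 0, 0, 0, 1.5, -1, 0, 0, 0, 3, -1, 0, 0, 0, 3],
)

```text
clock: 15.95
eef_pos: [527.9, -129.3, 135.8]
tcp_rot: [3.141, -0.0, -1.075]
contact_force: [-0.7, -2.0, -0.7]
opening: 0.181
```

Run:
```python
from rig import r
s=r.sense(); print(s["eef_pos"],s["tcp_rot"],s["contact_force"],s["wrist_torque"],s["qpos"][5],s["joint_efforts"][5])
```

```text
[ 527.93584319 -129.30011672  135.82434159] [ 3.14145297e+00 -1.48095798e-04 -1.07467986e+00] [-0.6762952  -1.98892787 -0.70688974] [-0.37752543  0.09179943  0.11738344] 2.402815806433117 0.49770399928092957
```

Request:
move_arm(
  targets=[-1, 0, 0, 0, 1.5, -1, 0, 0, 0, 3, -1, 0, 0, 0, 3],
)

```text
clock: 16.25
eef_pos: [527.9, -129.6, 135.9]
tcp_rot: [3.141, -0.001, -1.127]
contact_force: [-1.7, -5.1, -0.2]
opening: 0.18
```

Run:
```python
from rig import r
from h import *
s=r.sense(); print(s["eef_pos"],s["tcp_rot"],s["contact_force"],s["wrist_torque"],s["qpos"][5],s["joint_efforts"][5])
f=r.grab_frame("wrist");cv2.imwrite("pics/w12.png",f["img"])
```

```text
[ 527.85517825 -129.57109358  135.86843223] [ 3.14100126e+00 -6.89646254e-04 -1.12662222e+00] [-1.70224358 -5.10392288 -0.24028123] [-0.88810946  0.28055371  1.0343218 ] 2.4552345520200687 1.3860579952597618
```

View pics/w12.png

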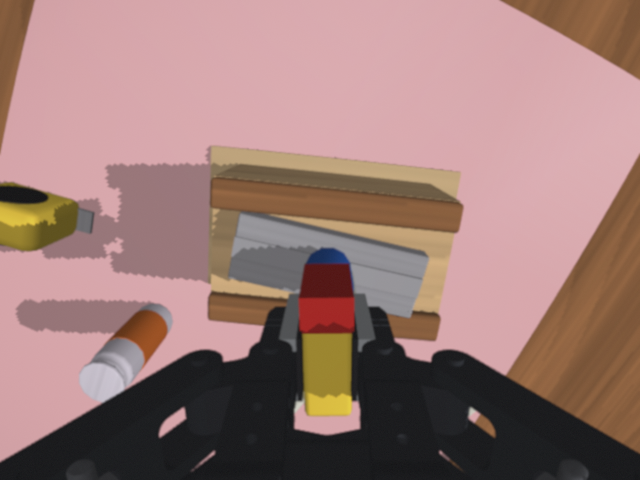

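The torque jumped to 1.0 N m with the foot against the ledges, so the knob is at its stop. I open and lift off straight up.

Request:
move_arm(
  targets=[-0.5, 0, 0, 0, 0, -0.3, 0, 0, 0, 0, 0, 0, 0, 0, 0, 0, 0, 0, 0, 0, 0, 0, 0, 0, 0],
)

```text
clock: 16.8
eef_pos: [528.0, -129.1, 135.9]
tcp_rot: [-3.141, 0.0, -1.127]
contact_force: [-0.8, 0.3, -0.6]
opening: 0.501
```

Request:
move_arm(
  targets=[0.2, 0, 0, -1, 0, 0.2, 0, 0, -3, 0, 0.2, 0, 0, -6, 0, 0.2, 0, 0, -9, 0, 0.2, 0, 0, -12, 0, 0.2, 0, 0, -12, 0, 0.2, 0, 0, -12, 0],
)

```text
clock: 17.5
eef_pos: [528.2, -129.3, 256.9]
tcp_rot: [-3.14, -0.001, -1.127]
contact_force: [-0.2, 0.8, -0.3]
opening: 0.595
```

Run:
```python
from rig import r
from h import *
s=r.sense(); print(s["eef_pos"],s["tcp_rot"],s["contact_force"],s["opening"])
f=r.grab_frame("wrist");cv2.imwrite("pics/w13.png",f["img"])
for n in("knob_grip","gauge_foot"): print(r.mark_of(f,n)[:2])
f=r.grab_frame("scene");cv2.imwrite("pics/s13.png",cv2.resize(f["img"][180:310,200:340],None,fx=4,fy=4))
for n in("knob_grip","gauge_foot"): print(r.mark_of(f,n)[:2])
```

```text
[ 528.2440318  -129.25047325  256.88371338] [-3.14006465e+00 -1.11595463e-03 -1.12686484e+00] [-0.21742289  0.82001619 -0.32453379] 0.5948581037661902
[{'position': [525.2, -134.2, 152.5], 'conf': 0.9}]
[{'position': [649.5, 275.0, 1.3], 'conf': 0.71}, {'position': [528.8, -127.9, 72.6], 'conf': 0.7}]
[{'position': [650.0, 270.6, 89.2], 'conf': 0.71}, {'position': [725.0, -56.1, -2.6], 'conf': 0.67}]
[{'position': [528.1, -134.8, 70.2], 'conf': 0.98}, {'position': [650.7, 271.9, 1.7], 'conf': 0.63}]
```

View pics/w13.png

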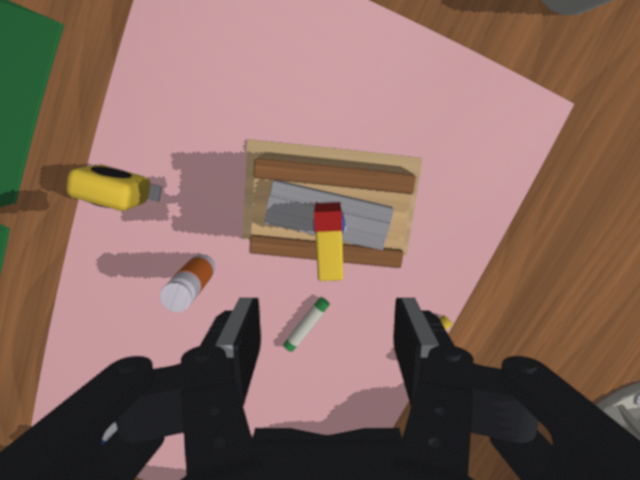

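View pics/s13.png

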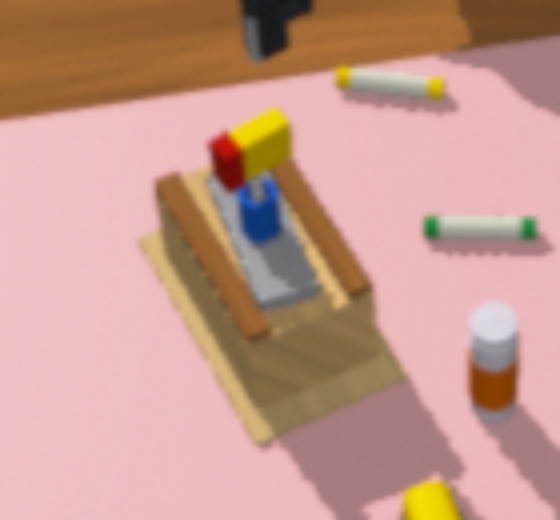

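Run:
```python
from rig import r
from h import *
f=r.grab_frame("wrist")
zc=153
m=knobmask(f,proj(f,[528,-129,zc])[0],55)
res=fit(f,m,[528,-129,-1.1],zc-15,zc+15,44,16); print("knob",res)
o=ortho(f,528,-129,82,70,4); cv2.imwrite("pics/o14.png",o)
o=ortho(f,528,-129,zc+15,70,4); cv2.imwrite("pics/o15.png",np.hstack([cv2.resize(cv2.imread("pics/o14.png"),(400,400)),cv2.resize(o,(400,400))]))
```

```text
knob (array([ 526.94741456, -131.22270197,   -1.0735815 ]), np.float64(152.61279515007726), np.uint64(1979))
```

View pics/o15.png

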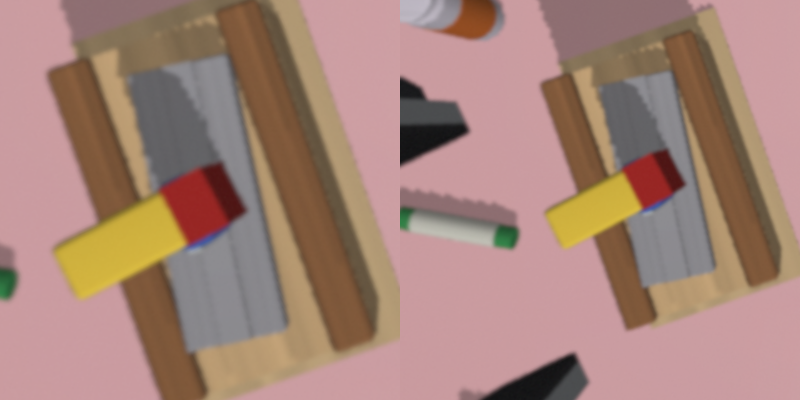

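View pics/o14.png

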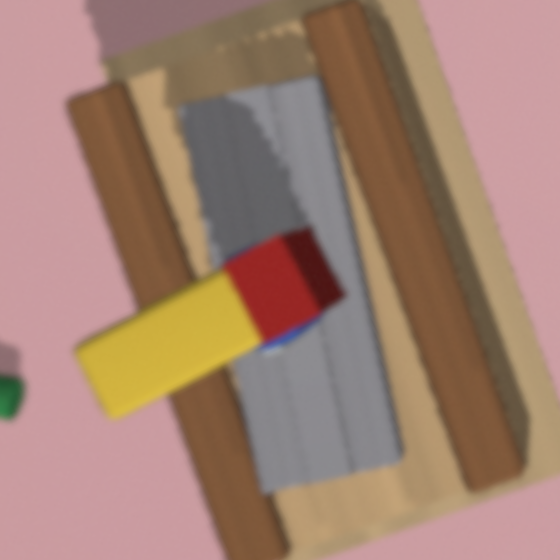

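Knob yaw is about -1.10 against foot yaw +0.21, so the turn is about 1.31 rad, at the stop. The knob centre is about 153 mm high, as expected. One last look, then I hand in.

Run:
```python
from rig import r
from h import *
f=r.grab_frame("scene")
a=cv2.imread("pics/scene0.png"); cv2.imwrite("pics/fin.png",np.hstack([cv2.resize(x[150:350,170:480],None,fx=1.28,fy=1.9) for x in (a,f["img"])]))
s=r.sense(); print(s["clock"],s["contact_force"])
```

```text
17.9 [ 0.15383423 -0.30851332 -0.15940101]
```

View pics/fin.png

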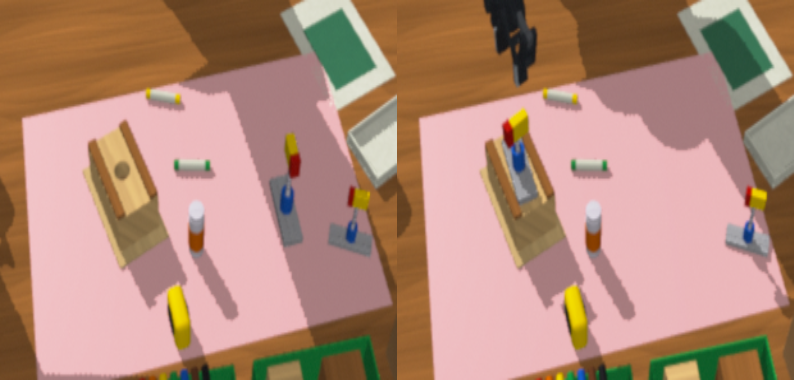

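The before and after views match except for the gauge, which now stands in the groove.

Run:
```python
from rig import r
print(r.sign_off())
```

```text
the job is handed in; nothing more can be done
None
```

The larger gauge is standing locked in the groove on the block, rod down in the hole, and the job is handed in at about 18 s.

**Depth:** I lowered the rod until the force rose by about 3.5 N. Contact came about 34 mm into the rod's travel, which makes the hole roughly 29 mm deep, good to about a millimetre. I then eased off slightly and turned the knob clockwise until the torque jumped to 1 N m at the stop.

**Last checks:**
- **Knob:** it is turned about 1.31 rad relative to the foot (stop at 1.3). Its centre is about 153 mm high, as expected.
- **Foot:** it sits in the groove, turned about 0.13 rad clockwise against the ledges. That is at the stated limit of 0.12 within measuring error.
- **Surroundings:** the neighbouring things show no change in the before and after views. The gripper is clear and touching nothing.

**Uncertain:** I inferred that the tip is still on the cork after release and did not see it. After I eased off and turned the knob, the vertical force read near zero, so it did not confirm the contact. The height reading stayed within 0.3 mm from contact until release, which suggests about 1 mm of cork compression.

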